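# Hold the purge jar's lug lid at its halfway mark

### The job

Swing the retaining bar of the jar's cradle down until it rests in its catch, then set the grey lug lid into the jar through the two slots and twist it clockwise (seen from above) to the halfway ribs, without ever turning it on to the lock. A spring turns the lid back when it is let go, so finish while still gripping it and holding it fully seated at the halfway ribs. Leave the other things on the trolley where they are.

Things in the scene. Friction and masses are not known exactly. Their poses are not given: they have to be found in the camera images.
- jar: aluminium jar, 82 mm across, fixed mouth up on a steel cradle plate 170 x 180 x 12 mm (spans x -110..60, y -90..90 mm here). Origin: on the jar's axis at the work surface; z up; x points, both ways, to the two halfway marks (4 mm wide upright ribs, out to 52 mm from the axis). Lip top at z = 85 mm, lip 8 mm high, bore 57 mm, 71 mm under the lip. A spring inside resists the twist: up to 0.08 Nm at halfway
- jar_entry (a point): centre of the jar's mouth, level with the lip's top; z up, x axis points (both ways) through the middles of the two entry slots, about 20 mm wide, cut right through the lip, 0.6 rad anticlockwise (seen from above) of the halfway ribs. About 0.15 rad clockwise after entry the lugs meet the spring
- jar_lock (a point): the same point; its x axis points (both ways) to the lock marks, flat blocks 16 mm wide on the jar's outside, the end of the lid's travel, 0.6 rad clockwise of the halfway ribs and 1.2 rad clockwise of the slots
- bar (a joint): angle of the flat steel retaining bar: 0 = level, resting in its catch (hard stop); grows as its free end lifts, up to 1.4 rad. The hinge is stiff (0.09 Nm): the bar stays where left, and is pushed shut on its upper face
- bar_hinge (a point): middle of the bar's hinge pin, at x = -88, y = 70, z = 45 mm in the jar's frame; the pin lies along the jar's x axis. Closed, the bar (14 mm wide, 8 mm thick, 150 mm long) reaches from here along the jar's -y; raised, its upper face looks to +y. The hinge cheeks reach 56 mm above the work surface
- bar_top (a point): point on the middle of the bar's upper face, 75 mm from the hinge pin; y axis along the bar towards the hinge, z out of the upper face; with the bar shut it is 49 mm above the work surface. The catch's two prongs stand at 125 mm from the hinge, up to 57 mm high
- lid: grey lug lid, 160 g, upright; same after a half turn. Origin: centre of the plug's underside, z up; 69 mm above the jar's origin when seated (disc on lip). Plug 54 mm across, 16 high; two lugs along x, 12 wide, 6 high at its foot, out to 34 from the axis; disc 83 across, z 16..24, pointers along x out to 49; grip bar along x on top, 60 long, 14 thick, up to z = 56. Turned lugs have 2 mm play under the lip
- cassette_a: bystander, leave alone: white flat test cassette, 70 x 24 x 6 mm; origin: centre of its underside; long side along x
- cassette_b: bystander, leave alone: white flat test cassette, 70 x 24 x 6 mm; origin: centre of its underside; long side along x
- tube_a: bystander, leave alone: clear tube with a green cap, lying, 115 mm long, 23 mm flange; origin under the flange, 52 mm from the cap's tip; the tube lies along x, cap to +x
- tube_b: bystander, leave alone: tube like the first; origin under the flange, 52 mm from the cap's tip; the tube lies along x, cap to +x
- plain_lid: bystander, leave alone: plain white round lid without lugs, 60 mm across, with a small knob, 26 mm high; origin: centre of its underside
- gel: bystander, leave alone: white gel bottle, 50 mm across, 110 mm high; origin: centre of its underside
There are look-alikes about, which are no part of the job. What is shaped like the lid but turquoise is not meant.

How it is judged:
By the outcome, as a careful person would: the job done as asked, in the order asked, and still so for the second after the job is handed in, while the arm keeps its last pose, push and grip.
It also fails if it takes over 64 s, if anything falls off the work surface, if the arm or the gripper's body presses on something with over 40 N, if the wrist force passes 120 N, or if a joint passes its speed limit or range.

### The arm

A 6-joint arm with a two-finger parallel gripper is mounted at the origin on the work surface. World frame = base frame: x ahead of the robot, y to its left, z up, the work surface at z = 0. Lengths are in m, angles in rad, forces in N, time in s.
With the tool pointing down it reaches from about 0.3 to 1 m from the base axis. Payload 5.1 kg.
Tool frame: the origin (TCP) lies midway between the tips of the shut fingers; the grasp point (between the pads) lies arm.grip_point_offset behind it (arm.grip_point_offset is the distance from the TCP to the grasp point, in m); z points along the fingers, x is the direction in which the jaws open and shut, and the axes are right-handed (so a half turn about z gives the same grasp; the last joint's range is limited). The gripper opens to 95 mm and grips with 3 to 60 N. Pads are 20 mm wide; open, the fingers measure 119 mm over their backs; the gripper's body (75 mm by 180 mm) begins 59 mm behind the grasp point.
Start: joints at [-1.251, 0.124, 1.65, -0, 1.367, -0.083], TCP at [0.255, -0.598, 0.215] pointing down, gripper open.
Joint ranges: [-2.61, 2.61], [-1.02, 2.33], [0.03, 2.71], [-1.35, 4.49], [0.32, 2.68], [-2.91, 2.91]. Speed limits (rad/s): [2.57, 2.57, 3.14, 3.14, 3.14, 3.14].

### API

Orientations are given as a unit quaternion [w, x, y, z].
In Python, from rig import arm gives the robot as it stands.
- The arm moves only by the tool play_rows, never from a script. Its argument "steps" is text: rows parted by semicolons, each of 7 numbers parted by spaces: the shift along the tool's x, y, z in m, then the turn, a rotation vector about the tool's x, y, z in rad, then the gripper's target within -1 to 1 (shut at 1, half-way at 0, fully open at -1). A call has 1 to 5 rows; each row is the pose to reach, as a shift and turn from the pose commanded when the call began, along the tool's axes at that moment; what a row does not reach only later rows make up. A row lasts 1/8 s, in which the tool goes at most 62.5 mm and 10.7 degrees, less where a joint would pass 70% of its speed; a pose out of reach is approached as far as the arm can. A call with a gripper value outside its range is refused whole. The fingers move at their own pace and stop on an object; "grip_force" is the grip in N (left out, the last holds). Time passes only in rows, so rows that repeat a pose let the fingers close. It gives the time, the measured TCP pose, the force and the opening at its end, in the units of the state.
- arm.sense(): the state, without advancing time (a new reading comes with each control period).
- arm.read_camera(name): name is "scene" or "top" or "wrist"; returns a dict with "frame" (400x640x3 uint8, red, green, blue), "z_map" (400x640 float32, m along the optical axis (not along the pixel's ray), 0 where there is no reading), "vertical_fov" (degrees; the focal length in pixels is half the picture's height over the tangent of half this angle, whatever the lens; pixels are square), "cx", "cy" (the principal point, pixels), "rvec" (rotation vector, rad) and "tvec" (3), from world to camera coordinates, as OpenCV has them; the wrist camera has in their place "hand_eye" (4x4, takes a point from camera to tool coordinates, whose origin is the TCP and whose axes are the tool frame's). Camera axes: x right, y down, z forward; pixel columns grow to the right and rows downward; lengths in m; the calibration is good to about 2 mm. The wrist camera is an equidistant fisheye: a pixel r from the principal point sees the ray r / f radians off the axis. A picture is of the moment at which its call begins: read the wrist's pose just before it.
- arm.sign_off(): hands the job in, once; it reports no verdict.
The state is a dict: "clock": time; "qpos": joint angles; "joint_vel": joint speeds; "joint_torque": joint torques, N m; "eef_pos": TCP position; "tool_rot": TCP orientation; "ft_force": force on the tool from outside, world axes, zero at the start; "torque": the same for the moment, N m; "opening": finger opening in m.
Only numpy, scipy, OpenCV 4.12 (cv2) and the standard library are available. Lean on these libraries where they do the work, as an engineer would, in place of code of your own. Each camera call takes 0.05 s, during which the arm holds its last target. There are 200 camera calls.

## Working session

There is one attempt and no reset: what is moved stays moved. The work goes in short steps, Python scripts to look and compute and a tool call to move; the robot and the scene stay as the last step left them, time stands still between calls to the robot, and variables do not carry over. Pictures are saved under pics/ and viewed, about 8 in all and at most 12, crops included, and the job is handed in when it is done.

Besides the shell and the picture viewer there is one more tool, called after "Request:" by a JSON object that holds its "api" and its "payload". play_rows: Moves the arm, as the interface text tells. Its arguments: {"type":"object","properties":{"steps":{"type":"string"},"grip_force":{"type":"number"}},"required":["steps"]}

```bash
mkdir -p pics; cat > h.py <<'E'
import numpy as np, cv2
from scipy.spatial.transform import Rotation as R
from rig import arm
def cam(n):
    s=arm.sense(); c=arm.read_camera(n); c['s']=s
    c['f']=200/np.tan(np.radians(c['vertical_fov'])/2)
    if 'rvec' in c:
        Rm=cv2.Rodrigues(np.array(c['rvec'],float))[0]; c['R']=Rm.T; c['o']=-Rm.T@np.array(c['tvec'],float).ravel()
    else:
        H=np.array(c['hand_eye']); q=s['tool_rot']; T=R.from_quat([q[1],q[2],q[3],q[0]]).as_matrix()
        c['R']=T@H[:3,:3]; c['o']=T@H[:3,3]+np.array(s['eef_pos'])
    c['n']=n
    return c
def rays(c,uv):
    uv=np.atleast_2d(np.array(uv,float)); d=uv-[c['cx'],c['cy']]
    if c['n']=='wrist':
        r=np.hypot(*d.T); t=r/c['f']; k=np.sin(t)/np.maximum(r,1e-9)
        v=np.c_[d*k[:,None],np.cos(t)]
    else: v=np.c_[d/c['f'],np.ones(len(d))]
    return v@c['R'].T
def onplane(c,uv,z):
    v=rays(c,uv); return c['o']+v*((z-c['o'][2])/v[:,2])[:,None]
def cloud(c):
    vv,uu=np.mgrid[0:400,0:640]; v=rays(c,np.c_[uu.ravel(),vv.ravel()])
    vc=v@c['R']; return (c['o']+v*(c['z_map'].ravel()/vc[:,2])[:,None]).reshape(400,640,3)
def proj(c,P):
    p=(np.atleast_2d(P)-c['o'])@c['R']
    if c['n']=='wrist':
        r=np.hypot(p[:,0],p[:,1]); t=np.arctan2(r,p[:,2]); return p[:,:2]/np.maximum(r,1e-9)[:,None]*(t*c['f'])[:,None]+[c['cx'],c['cy']]
    return p[:,:2]/p[:,2:]*c['f']+[c['cx'],c['cy']]
def save(c,name): cv2.imwrite('pics/'+name,c['frame'][:,:,::-1])
E
python3 - <<'E'
from h import *
import pickle
a=cam('top');b=cam('scene')
im=np.vstack([a['frame'],b['frame']])
cv2.imwrite('pics/a.png',cv2.resize(im[:,:,::-1],(480,600),interpolation=cv2.INTER_AREA))
save(a,'top.png');save(b,'scene.png')
pickle.dump((a,b),open('ab.pkl','wb'))
print(a['o'],a['R'],b['o'],a['f'],arm.grip_point_offset,arm.sense())
E
```

```text
[ 0.39575917 -0.00446962  1.03178158] [[-0.02316128 -0.98626004  0.16356864]
 [-0.99966141  0.02478825  0.00791243]
 [-0.01185829 -0.16332999 -0.98650023]] [ 1.0564378  -0.38402107  0.86770502] 392.6143735816664 0.0188 {'clock': 0.1, 'qpos': array([-1.25058713e+00,  1.24436033e-01,  1.65153244e+00, -1.39163254e-05,
        1.36747702e+00, -8.25890832e-02]), 'joint_vel': array([ 0.00028708, -0.00080603, -0.0040157 ,  0.00171843,  0.00022271,
       -0.00132564]), 'joint_torque': array([ 5.91714670e-04, -4.18879259e+01, -3.61096931e+01,  7.76861398e-02,
        4.61034570e-02, -7.08866992e-05]), 'eef_pos': array([ 0.25459109, -0.59744261,  0.21351541]), 'tool_rot': array([-5.67459788e-04,  8.34264826e-01, -5.51363167e-01, -7.32321867e-04]), 'ft_force': array([-0.52858358, -0.18736235,  0.02190845]), 'torque': array([0.02186854, 0.01724163, 0.07805755]), 'opening': 0.09495961397234819}
```

View pics/top.png

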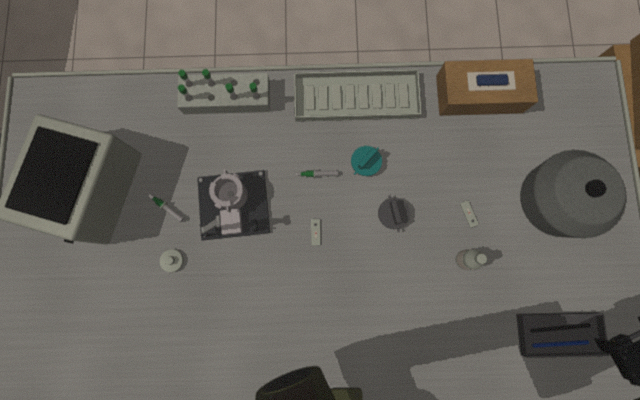

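View pics/scene.png

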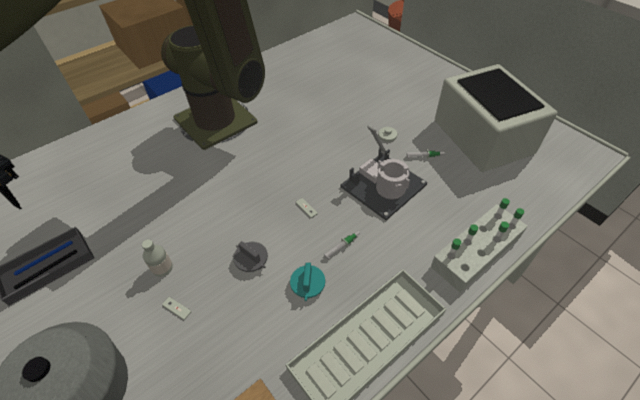

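Top view: the grey lid is at (395,213), the turquoise look-alike at (367,160), and the plain white lid at (171,260). The grey one with the grip bar fits the description. The jar is at (226,190) on its dark plate, and the bar is raised. I'll enlarge both to confirm.

```bash
python3 - <<'E'
import pickle
from h import *
a,b=pickle.load(open('ab.pkl','rb'))
def crop(c,x,y,w,h,k): return cv2.resize(c['frame'][y:y+h,x:x+w,::-1],(w*k,h*k),interpolation=cv2.INTER_CUBIC)
A=crop(a,190,160,90,90,4);B=crop(b,335,115,100,105,4)[:,:400];L=crop(a,350,140,70,100,3)
im=np.zeros((600,800,3),np.uint8);im[:360,:360]=A;im[:420,400:800]=B;
im[360:600,0:210]=L[60:300];cv2.imwrite('pics/c.png',im)
P=cloud(a);
f=a['frame'].astype(int)
for n,(u,v) in dict(lid=(395,213),jar=(226,190),plate=(260,215)).items(): print(n,P[v,u])
# lid: points z>.045 near, grip bar
def near(P,c,r): return np.hypot(P[...,0]-c[0],P[...,1]-c[1])<r
c=P[213,395]
for nm,lo,hi in (('bar',.045,.065),('disc',.018,.03)):
    m=near(P,c,.06)&(P[...,2]>lo)&(P[...,2]<hi); q=P[m]; r=cv2.minAreaRect((q[:,:2]*1000).astype(np.float32)); print(nm,len(q),q.mean(0),r)
c=P[190,226]
m=near(P,onplane(a,[226,185],.085)[0],.07)&(P[...,2]>.078)&(P[...,2]<.092);q=P[m];print(len(q),q.mean(0),q.min(0),q.max(0))
print(cv2.minEnclosingCircle((q[:,:2]*1000).astype(np.float32)))
Q=cloud(b)
c=onplane(a,[226,190],.085)[0]
m=near(Q,c,.2)&(Q[...,2]>.1);q=Q[m];print(len(q));print(q[::max(1,len(q)//25)].round(3))
m=near(P,c,.2)&(P[...,2]>.095);q=P[m];print(len(q));print(q[::max(1,len(q)//25)].round(3))
# plate
m=near(P,c,.16)&(P[...,2]>.006)&(P[...,2]<.017)&(f.sum(2)<200);q=P[m];print(len(q),cv2.minAreaRect((q[:,:2]*1000).astype(np.float32)))
E
```

```text
lid [ 0.52658146 -0.2004899   0.05350582]
jar [0.60382417 0.23394382 0.01663964]
plate [0.53582647 0.14495594 0.01040172]
bar 149 [ 0.53085695 -0.20225197  0.05546854] ((531.177734375, -202.9852752685547), (59.47886657714844, 15.360981941223145), 12.465950012207031)
disc 640 [ 0.530207   -0.20158634  0.02495499] ((531.45654296875, -202.88818359375), (81.47066497802734, 81.5025405883789), 57.77077865600586)
414 [0.59046594 0.21914736 0.08498462] [0.54048521 0.17800552 0.07808383] [0.64118511 0.26034197 0.09061868]
((590.835205078125, 218.6671142578125), 50.63821792602539)
96
[[0.489 0.213 0.177]
 [0.492 0.21  0.176]
 [0.5   0.214 0.18 ]
 [0.497 0.21  0.176]
 [0.503 0.214 0.178]
 [0.494 0.213 0.169]
 [0.507 0.21  0.18 ]
 [0.51  0.218 0.177]
 [0.509 0.208 0.178]
 [0.513 0.215 0.178]
 [0.506 0.212 0.171]
 [0.515 0.214 0.176]
 [0.506 0.216 0.166]
 [0.516 0.216 0.172]
 [0.508 0.218 0.162]
 [0.499 0.224 0.15 ]
 [0.508 0.227 0.154]
 [0.501 0.226 0.146]
 [0.508 0.23  0.148]
 [0.508 0.227 0.147]
 [0.495 0.234 0.131]
 [0.508 0.231 0.141]
 [0.502 0.234 0.132]
 [0.506 0.241 0.13 ]
 [0.507 0.237 0
[... 174 characters left out ...]
178]
 [0.512 0.214 0.182]
 [0.511 0.218 0.175]
 [0.511 0.209 0.177]
 [0.508 0.21  0.179]
 [0.506 0.215 0.178]
 [0.508 0.232 0.148]
 [0.504 0.215 0.179]
 [0.507 0.236 0.139]
 [0.503 0.219 0.17 ]
 [0.502 0.209 0.177]
 [0.503 0.231 0.15 ]
 [0.5   0.215 0.179]
 [0.506 0.251 0.111]
 [0.502 0.232 0.145]
 [0.498 0.215 0.178]
 [0.504 0.255 0.104]
 [0.5   0.237 0.136]
 [0.496 0.219 0.17 ]
 [0.495 0.209 0.175]
 [0.5   0.246 0.12 ]
 [0.496 0.228 0.152]
 [0.493 0.212 0.178]
 [0.5   0.256 0.101]
 [0.496 0.237 0.138]
 [0.491 0.216 0.174]
 [0.496 0.25  0.113]
 [0.495 0.238 0.124]
 [0.494 0.248 0.113]]
2271 ((563.601806640625, 239.75180053710938), (168.01991271972656, 226.20310974121094), 4.765552997589111)
```

View pics/c.png

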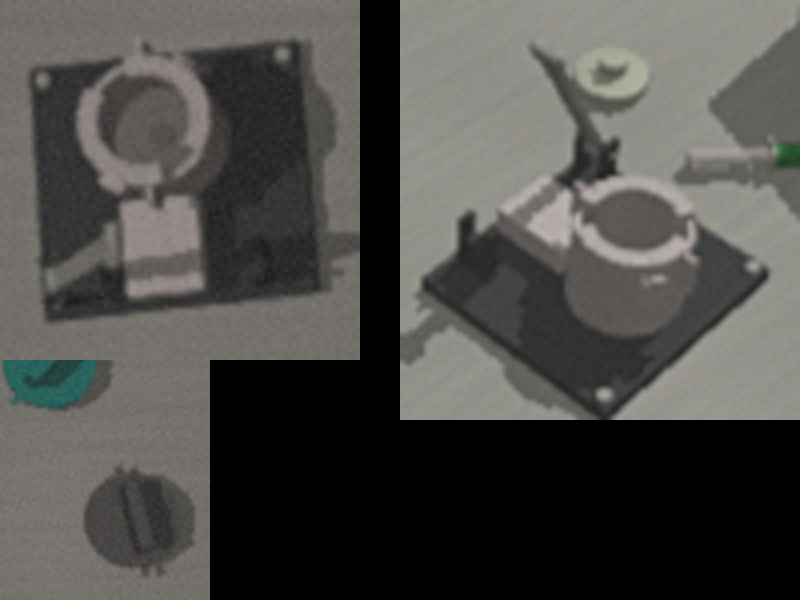

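The crop confirms it: the grey lid has a bar and pointers and the neighbour is turquoise. The jar's ribs are at about crop (143,45) and (152,195), the slots are diagonal, and the bar leans up from its hinge at the lower left. Next: jar yaw, bar fit and clearances.

```bash
python3 - <<'E'
import pickle
from h import *
a,b=pickle.load(open('ab.pkl','rb'))
P=cloud(a);Q=cloud(b)
k=onplane(a,np.array([[43,80],[283,53]])/4+[190,160],.013);print(k, np.arctan2(*(k[0]-k[1])[:2])*-1)
k=onplane(a,np.array([[143,45],[152,195]])/4+[190,160],.08);print(k,np.arctan2(*(k[0]-k[1])[1::-1]))
# bar fit
for X in(P,Q):
    m=(abs(X[...,0]-.503)<.02)&(X[...,1]>.19)&(X[...,1]<.27)&(X[...,2]>.105);q=X[m]
    c=q.mean(0);v=np.linalg.svd(q-c)[2][0];print(c,v,np.arctan2(abs(v[2]),abs(v[1])), 'y at z=.045',(c+v*(.045-c[2])/v[2]))
# block & box
m=(abs(P[...,0]-.53)<.03)&(abs(P[...,1]-.21)<.05)&(P[...,2]>.02)&(P[...,2]<.09);q=P[m];print('block',q.min(0),q.max(0),np.median(q,0))
m=(P[...,1]>.33)&(P[...,2]>.06);q=P[m];print('box',q.min(0),q.max(0))
f=a['frame'].astype(int)
# dark plate contour, in plan
m=(f.sum(2)<150);m[:,:190]=0;m[:,280:]=0;m[:165]=0;m[250:]=0
E
```

```text
[[0.63346886 0.30261762 0.013     ]
 [0.647765   0.14247267 0.013     ]] 0.08903403331339109
[[0.63860012 0.22032443 0.08      ]
 [0.54372392 0.21351077 0.08      ]] 0.07169320437724583
[0.50176275 0.22412947 0.15813911] [-0.06514327  0.49875004 -0.86429436] 1.0474149871061857 y at z=.045 [0.49323527 0.28941757 0.045     ]
[0.50410573 0.22571335 0.15157609] [ 0.01274924 -0.46782924  0.88372691] 1.083920239341806 y at z=.045 [0.5025682  0.28213283 0.045     ]
block [0.50027701 0.16018692 0.02041157] [0.55985408 0.2485898  0.08944007] [0.53347883 0.21466681 0.03755079]
box [0.46837175 0.33007991 0.06003348] [0.89856853 0.71803695 0.17419073]
```

Request:
{"api": "play_rows", "payload": {"steps": "0 0 -0.02 0 0 0 1; 0 0 -0.03 0 0 0 1"}}

```text
clock: 0.35
eef_pos: [0.255, -0.5987, 0.2472]
tool_rot: [0.001, 0.834, -0.551, 0.001]
ft_force: [-0.6, 0.2, 0.4]
opening: 0.0807
```

Request:
{"api": "play_rows", "payload": {"steps": "-0.0437 -0.035 0 0 0 0 1; -0.0874 -0.070 0 0 0 0 1; -0.1311 -0.105 0 0 0 0 1; -0.1748 -0.140 0 0 0 0 1; -0.2185 -0.175 0 0 0 0 1"}}

```text
clock: 0.98
eef_pos: [0.3306, -0.327, 0.2461]
tool_rot: [0.0, 0.834, -0.552, 0.001]
ft_force: [-0.5, 0.0, 0.3]
opening: 0.0304
```

Request:
{"api": "play_rows", "payload": {"steps": "-0.0437 -0.035 0 0 0 0 1; -0.0874 -0.070 0 0 0 0 1; -0.1311 -0.105 0 0 0 0 1; -0.1748 -0.140 0 0 0 0 1; -0.2185 -0.175 0 0 0 0 1"}}

```text
clock: 1.6
eef_pos: [0.406, -0.0571, 0.2463]
tool_rot: [-0.001, 0.834, -0.551, 0.002]
ft_force: [1.1, -0.2, -0.2]
opening: 0.0004
```

Request:
{"api": "play_rows", "payload": {"steps": "-0.0443 -0.0356 0 0 0 0.065 1; -0.0886 -0.0712 0 0 0 0.13 1; -0.1329 -0.107 0 0 0 0.195 1; -0.177 -0.1425 0 0 0 0.26 1; -0.221 -0.178 0 0 0 0.323 1"}}

```text
clock: 2.22
eef_pos: [0.4832, 0.2165, 0.2463]
tool_rot: [-0.001, 0.734, -0.679, 0.001]
ft_force: [0.4, -0.9, 1.0]
opening: 0.0005
```

```bash
python3 -c "
from h import *
s=arm.sense();print(s['eef_pos'],s['tool_rot'],s['qpos'])"
```

```text
[0.48324389 0.21651236 0.24633229] [-0.00110402  0.73421185 -0.67891912  0.00076231] [ 3.19975189e-01 -1.65239730e-01  1.88169757e+00 -2.70267050e-04
  1.42246489e+00  1.81259536e+00]
```

Request:
{"api": "play_rows", "payload": {"steps": "-0.053 -0.0195 0 0 0 0 1; -0.053 -0.0195 0.04 0 0 0 1; -0.053 -0.0195 0.096 0 0 0 1; -0.053 -0.0195 0.096 0 0 0 1"}}

```text
clock: 2.72
eef_pos: [0.4947, 0.2676, 0.1445]
tool_rot: [0.004, 0.735, -0.678, -0.002]
ft_force: [-0.4, 0.4, -1.0]
opening: 0.0005
```

```bash
python3 -c "
from h import *
s=arm.sense();print(s['eef_pos'],s['tool_rot'],s['ft_force'])
c=cam('scene');cv2.imwrite('pics/d.png',cv2.resize(c['frame'][80:240,300:500,::-1],(800,640))[:600])"
```

```text
[0.49472708 0.26761305 0.14446591] [ 0.00425397  0.73483507 -0.67822974 -0.00193226] [-0.35975432  0.39367346 -0.9627137 ]
```

View pics/d.png

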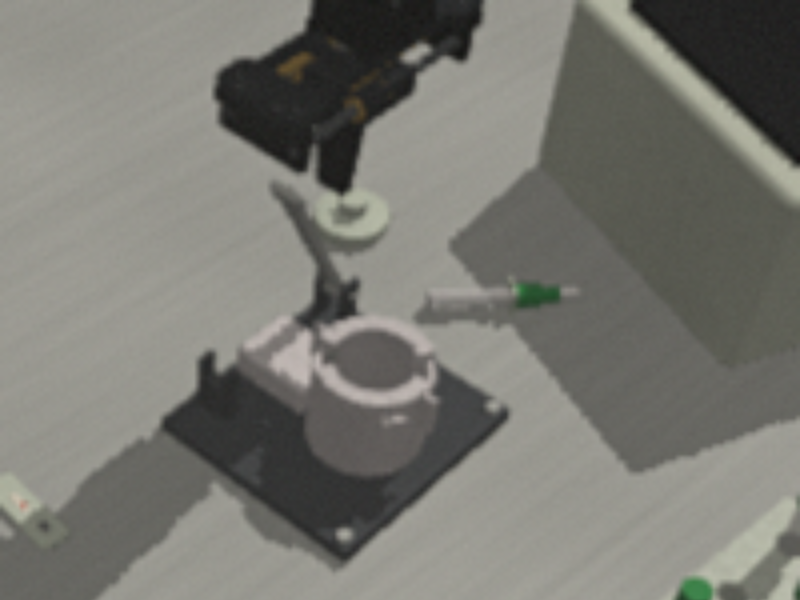

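The shut fingers, with tips at (340,190), are on the upper-face side of the raised bar (end at (275,185)). The sweep can go ahead.

Request:
{"api": "play_rows", "payload": {"steps": "0.02 0 0.01 0 0 0 1; 0.035 0 0.022 0 0 0 1; 0.045 0 0.032 0 0 0 1; 0.055 0 0.042 0 0 0 1; 0.063 0 0.055 0 0 0 1"}}

```text
clock: 3.4
eef_pos: [0.5031, 0.2051, 0.0932]
tool_rot: [-0.0, 0.735, -0.678, 0.0]
ft_force: [0.3, -0.4, -0.1]
opening: -0.0
```

Request:
{"api": "play_rows", "payload": {"steps": "0.007 0 0.012 0 0 0 1; 0.012 0 0.02 0 0 0 1; 0.017 0 0.03 0 0 0 1; 0.017 0 0.036 0 0 0 1; 0.017 0 0.036 0 0 0 1"}}

```text
clock: 4.03
eef_pos: [0.5037, 0.1889, 0.057]
tool_rot: [0.001, 0.735, -0.678, -0.0]
ft_force: [0.4, 0.5, -1.2]
opening: 0.0005
```

Request:
{"api": "play_rows", "payload": {"steps": "0 0 0.004 0 0 0 1; 0 0 0.007 0 0 0 1; 0 0 0.008 0 0 0 1; 0 0 0.009 0 0 0 1; 0 0 0.009 0 0 0 1"}}

```text
clock: 4.65
eef_pos: [0.5042, 0.1891, 0.0492]
tool_rot: [0.0, 0.735, -0.678, -0.0]
ft_force: [-1.6, 0.2, 3.5]
opening: 0.0005
```

Request:
{"api": "play_rows", "payload": {"steps": "0 0 0.002 0 0 0 1; 0 0 0.004 0 0 0 1; 0 0 0.004 0 0 0 1"}}

```text
clock: 5.03
eef_pos: [0.5045, 0.1891, 0.0488]
tool_rot: [0.001, 0.735, -0.678, -0.0]
ft_force: [-13.0, -2.9, 25.7]
opening: 0.0001
```

Request:
{"api": "play_rows", "payload": {"steps": "0 0 -0.06 0 0 0 1; 0 0 -0.11 0 0 0 1; 0.03 0 -0.15 0 0 0 0; 0.08 0 -0.15 0 0 0 -0.5; 0.08 0 -0.15 0 0 0 -1"}}

```text
clock: 5.65
eef_pos: [0.511, 0.1071, 0.1952]
tool_rot: [-0.0, 0.733, -0.68, 0.001]
ft_force: [0.0, -0.3, 0.4]
opening: 0.0251
```

```bash
python3 - <<'E'
from h import *
c=cam('scene');w=cam('wrist')
print(c['s']['eef_pos'],w['hand_eye'])
Q=cloud(c)
im=np.zeros((600,640,3),np.uint8);im[:400]=w['frame'][:,:,::-1];im[400:,:]=cv2.resize(c['frame'][140:225,320:456,::-1],(320,200)).repeat(2,1)*0
im[400:600,:320]=cv2.resize(c['frame'][140:225,320:456,::-1],(320,200),interpolation=cv2.INTER_CUBIC)
cv2.imwrite('pics/e.png',im)
m=(abs(Q[...,0]-.503)<.012)&(Q[...,1]>.1)&(Q[...,1]<.32)&(Q[...,2]>.03)&(Q[...,2]<.13);q=Q[m]
for y in np.arange(.1,.3,.015):
    k=q[abs(q[:,1]-y)<.0075]
    if len(k):print(round(y,3),len(k),np.median(k,0).round(4),k[:,2].max().round(3))
E
```

```text
[0.51101099 0.10713917 0.19515526] [[ 9.99999931e-01  3.52149014e-04 -1.19963691e-04 -4.17241955e-04]
 [-3.08154634e-04  9.64736670e-01  2.63216762e-01 -7.42536431e-02]
 [ 2.08424894e-04 -2.63216706e-01  9.64736711e-01 -1.69410506e-01]
 [ 0.00000000e+00  0.00000000e+00  0.00000000e+00  1.00000000e+00]]
0.13 13 [0.5041 0.135  0.0491] 0.051
0.145 28 [0.5052 0.1456 0.05  ] 0.054
0.16 37 [0.499  0.1581 0.0505] 0.059
0.175 22 [0.5054 0.1752 0.0499] 0.052
0.19 32 [0.5078 0.192  0.0487] 0.053
0.205 37 [0.5076 0.2053 0.0487] 0.054
0.22 36 [0.5064 0.2204 0.0463] 0.053
0.235 39 [0.5047 0.2357 0.0478] 0.053
0.25 22 [0.501  0.2487 0.0501] 0.054
0.265 23 [0.5001 0.2648 0.0501] 0.054
0.28 47 [0.5082 0.2787 0.0511] 0.058
0.295 9 [0.508  0.2898 0.0525] 0.058
```

View pics/e.png

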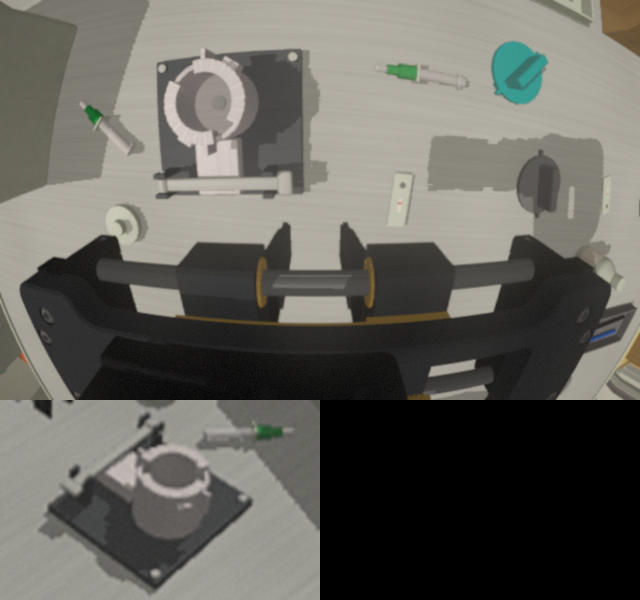

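The bar now lies level: its top reads about 0.050 m all along, and it sits in the catch at wrist (285,183). Next I'll look at the jar from close above.

Request:
{"api": "play_rows", "payload": {"steps": "-0.03 -0.014 -0.02 0 0 0 -1; -0.08 -0.028 -0.045 0 0 0 -1; -0.108 -0.0425 -0.045 0 0 0 -1; -0.108 -0.0425 -0.045 0 0 0 -1; -0.108 -0.0425 -0.045 0 0 0 -1"}}

```text
clock: 6.38
eef_pos: [0.5435, 0.2206, 0.2384]
tool_rot: [0.001, 0.735, -0.678, -0.0]
ft_force: [0.1, 0.0, -0.3]
opening: 0.0829
```

```bash
python3 - <<'E'
from h import *
import pickle
w=cam('wrist');pickle.dump(w,open('w.pkl','wb'))
print(w['s']['eef_pos'],w['s']['tool_rot'])
# rectified plan view at z=.085 : 0.25mm/px, 150mm
N=600;g=(np.arange(N)-N/2)*.00025
X,Y=np.meshgrid(g,g) # col -> -y, row -> -x
c=np.array([.591,.218])
pl=[]
for z in(.085,):
    pts=np.c_[(c[0]-Y).ravel(),(c[1]-X).ravel(),np.full(N*N,z)]
    uv=proj(w,pts).astype(np.float32).reshape(N,N,2)
    pl.append(cv2.remap(w['frame'],uv[...,0],uv[...,1],cv2.INTER_CUBIC))
cv2.imwrite('pics/f.png',pl[0][:,:,::-1])
P=cloud(w)
m=(np.hypot(P[...,0]-c[0],P[...,1]-c[1])<.046)&(abs(P[...,2]-.085)<.0045);q=P[m];print(len(q),np.median(q,0),cv2.minEnclosingCircle((q[:,:2]*1000).astype(np.float32)))
E
```

```text
[0.5434808  0.22061827 0.23841815] [ 9.94736369e-04  7.35153614e-01 -6.77899656e-01 -4.80689307e-04]
1963 [0.59099477 0.22036396 0.08426658] ((590.7394409179688, 219.4845733642578), 45.79006576538086)
```

View pics/f.png

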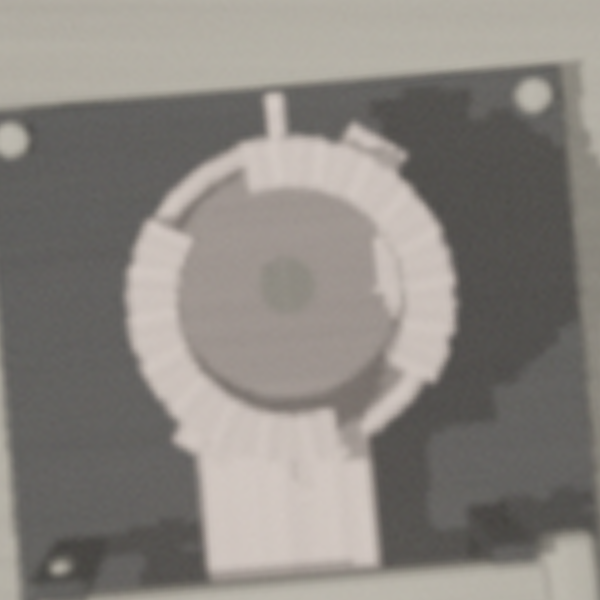

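Rectified view: lip centre near (291.5,300) → world (0.591, 0.220). The top rib is at (275,95). The slot middles lie about 0.68 rad anticlockwise of +x, so the jar yaw is about 0.08. On to the lid.

Request:
{"api": "play_rows", "payload": {"steps": "0.05 0.011 0 0 0 0 -1; 0.10 0.022 0 0 0 0 -1; 0.155 0.034 0 0 0 0 -1; 0.21 0.046 0 0 0 0 -1; 0.265 0.058 0 0 0 0 -1"}}

```text
clock: 7.05
eef_pos: [0.5064, -0.0507, 0.2394]
tool_rot: [-0.0, 0.734, -0.679, 0.0]
ft_force: [0.9, -0.1, 0.9]
opening: 0.095
```

Request:
{"api": "play_rows", "payload": {"steps": "0.055 0.012 0.01 0 0 -0.05 -1; 0.11 0.024 0.02 0 0 -0.10 -1; 0.15 0.033 0.04 0 0 -0.143 -1; 0.15 0.033 0.04 0 0 -0.143 -1"}}

```text
clock: 7.55
eef_pos: [0.4842, -0.2027, 0.1973]
tool_rot: [0.001, 0.78, -0.626, -0.002]
ft_force: [0.4, 0.3, -0.0]
opening: 0.095
```

```bash
python3 - <<'E'
from h import *
w=cam('wrist')
s=w['s'];print(s['eef_pos'],s['tool_rot'])
N=600;g=(np.arange(N)-N/2)*.00025
X,Y=np.meshgrid(g,g); c=np.array([.531,-.202]); ims=[]
for z in(.056,.024):
    uv=proj(w,np.c_[(c[0]-Y).ravel(),(c[1]-X).ravel(),np.full(N*N,z)]).astype(np.float32).reshape(N,N,2)
    ims.append(cv2.remap(w['frame'],uv[...,0],uv[...,1],cv2.INTER_CUBIC)[100:500,100:500])
cv2.imwrite('pics/g.png',np.hstack(ims)[:,:,::-1])
P=cloud(w)
n=np.hypot(P[...,0]-c[0],P[...,1]-c[1])<.055
for lo,hi in((.052,.06),(.021,.027)):
    q=P[n&(P[...,2]>lo)&(P[...,2]<hi)];print(len(q),np.median(q,0),cv2.minAreaRect((q[:,:2]*1000).astype(np.float32)),cv2.minEnclosingCircle((q[:,:2]*1000).astype(np.float32)))
E
```

```text
[ 0.48420941 -0.20268567  0.19728102] [ 5.08852532e-04  7.79612937e-01 -6.26258041e-01 -2.06786372e-03]
807 [ 0.53186408 -0.20226406  0.05494794] ((530.7857666015625, -202.56431579589844), (58.796512603759766, 14.451009750366211), 11.358196258544922) ((530.765625, -202.4642333984375), 29.79933738708496)
3458 [ 0.53243211 -0.19780293  0.02329329] ((531.3955688476562, -202.10214233398438), (82.45661926269531, 82.36688232421875), 49.66775131225586) ((531.1854858398438, -203.06866455078125), 47.96828079223633)
```

View pics/g.png

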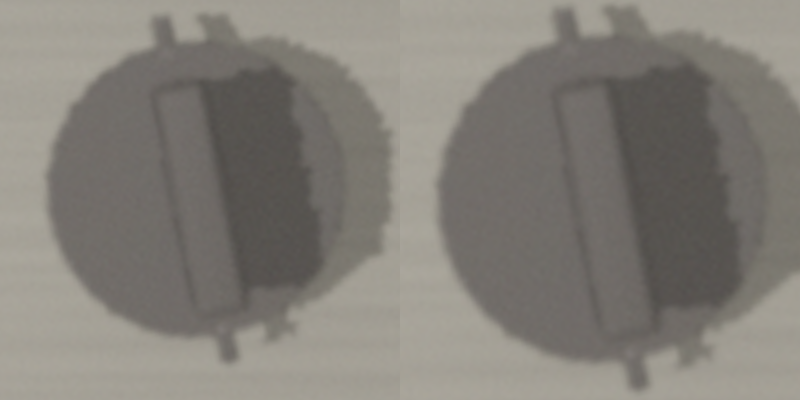

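Lid confirmed: centre (0.531, -0.2025), yaw about 0.20, with pointers at (565,20) and (637,375) in the right half. Grasping now.

Request:
{"api": "play_rows", "payload": {"steps": "0.010 -0.0457 0.04 0 0 0.017 -1; 0.010 -0.0457 0.09 0 0 0.017 -1; 0.010 -0.0457 0.14 0 0 0.017 -1; 0.010 -0.0457 0.167 0 0 0.017 -1; 0.010 -0.0457 0.167 0 0 0.017 -1", "grip_force": 35}}

```text
clock: 8.22
eef_pos: [0.5318, -0.1984, 0.0306]
tool_rot: [0.0, 0.776, -0.63, -0.002]
ft_force: [0.2, 0.6, 0.7]
opening: 0.0951
```

Request:
{"api": "play_rows", "payload": {"steps": "0 0 0 0 0 0 0; 0 0 0 0 0 0 1; 0 0 0 0 0 0 1; 0 0 0 0 0 0 1; 0 0 0 0 0 0 1"}}

```text
clock: 8.85
eef_pos: [0.5335, -0.2004, 0.0329]
tool_rot: [-0.0, 0.776, -0.631, 0.0]
ft_force: [-0.4, 0.8, 0.1]
opening: 0.0505
```

Request:
{"api": "play_rows", "payload": {"steps": "0 0 0 0 0 0 1; 0 0 0 0 0 0 1; 0 0 0 0 0 0 1; 0 0 0 0 0 0 1; 0 0 0 0 0 0 1"}}

```text
clock: 9.48
eef_pos: [0.5335, -0.2005, 0.0327]
tool_rot: [0.0, 0.776, -0.631, 0.0]
ft_force: [1.1, -0.3, -0.3]
opening: 0.0135
```

Request:
{"api": "play_rows", "payload": {"steps": "0 0 -0.02 0 0 0 1; 0 0 -0.06 0 0 0 1; 0 0 -0.11 0 0 0 1; -0.02 -0.007 -0.145 0 0 0 1; -0.057 -0.021 -0.15 0 0 0 1"}}

```text
clock: 10.1
eef_pos: [0.5444, -0.1411, 0.1883]
tool_rot: [-0.001, 0.775, -0.632, 0.004]
ft_force: [1.2, -1.1, -1.4]
opening: 0.0135
```

Request:
{"api": "play_rows", "payload": {"steps": "-0.045 -0.016 0 0 0 0 1; -0.09 -0.032 0 0 0 0 1; -0.135 -0.049 0 0 0 0 1; -0.18 -0.065 0 0 0 0 1; -0.225 -0.081 0 0 0 0 1"}}

```text
clock: 10.72
eef_pos: [0.5756, 0.0982, 0.1839]
tool_rot: [-0.0, 0.776, -0.631, 0.0]
ft_force: [0.3, 0.5, -2.1]
opening: 0.0136
```

Request:
{"api": "play_rows", "payload": {"steps": "-0.03 -0.0105 0 0 0 -0.09 1; -0.06 -0.021 0 0 0 -0.19 1; -0.09 -0.032 0 0 0 -0.29 1; -0.119 -0.043 0 0 0 -0.38 1; -0.119 -0.043 0 0 0 -0.4735 1"}}

```text
clock: 11.35
eef_pos: [0.5932, 0.224, 0.1837]
tool_rot: [-0.0, 0.904, -0.429, -0.0]
ft_force: [-0.2, 0.0, -2.7]
opening: 0.0138
```

Request:
{"api": "play_rows", "payload": {"steps": "0 0 0 0 0 0 1; 0 0 0 0 0 0 1"}}

```text
clock: 11.6
eef_pos: [0.5934, 0.2216, 0.1832]
tool_rot: [-0.0, 0.902, -0.432, 0.0]
ft_force: [-0.8, -0.7, -1.4]
opening: 0.0137
```

```bash
python3 - <<'E'
from h import *
w=cam('wrist')
s=w['s'];print(s['eef_pos'],s['tool_rot'],s['opening'])
q=s['tool_rot'];T=R.from_quat([q[1],q[2],q[3],q[0]]).as_matrix();print('toolx yaw',np.arctan2(T[1,0],T[0,0]),'tilt',T[:,2])
P=cloud(w);p=(P-s['eef_pos'])@T   # tool frame
f=w['frame'].astype(int)
m=(np.hypot(p[...,0],p[...,1])<.055)&(abs(p[...,2]-.009)<.003);qq=p[m];print(len(qq),cv2.minEnclosingCircle((qq[:,:2]*1000).astype(np.float32)),np.median(qq,0))
d=qq[np.hypot(qq[:,0],qq[:,1])>.03];print(d[::max(1,len(d)//20)].round(3))
save(w,'h.png')
E
```

```text
[0.59337704 0.22161397 0.18318169] [-1.15066736e-04  9.01930693e-01 -4.31880775e-01  9.26217542e-05] 0.013661775401351153
toolx yaw -0.8931540499412316 tilt [ 2.66467028e-04  1.27561332e-04 -9.99999956e-01]
5685 ((-0.39672064781188965, -4.144276142120361), 42.36933135986328) [-0.00028808 -0.01653226  0.00940435]
[[-0.002 -0.046  0.009]
 [-0.    -0.037  0.01 ]
 [ 0.009 -0.036  0.009]
 [-0.008 -0.034  0.01 ]
 [ 0.001 -0.033  0.009]
 [ 0.003 -0.031  0.01 ]
 [-0.001 -0.03   0.01 ]
 [ 0.013 -0.029  0.01 ]
 [-0.019 -0.027  0.01 ]
 [-0.017 -0.025  0.01 ]
 [ 0.03  -0.023  0.009]
 [ 0.028 -0.021  0.009]
 [ 0.026 -0.019  0.009]
 [ 0.032 -0.016  0.009]
 [-0.033 -0.012  0.01 ]
 [ 0.034 -0.01   0.009]
 [-0.036 -0.006  0.01 ]
 [ 0.036 -0.004  0.009]
 [-0.03  -0.     0.01 ]
 [-0.041  0.003  0.01 ]
 [ 0.034  0.006  0.01 ]]
```

View pics/h.png

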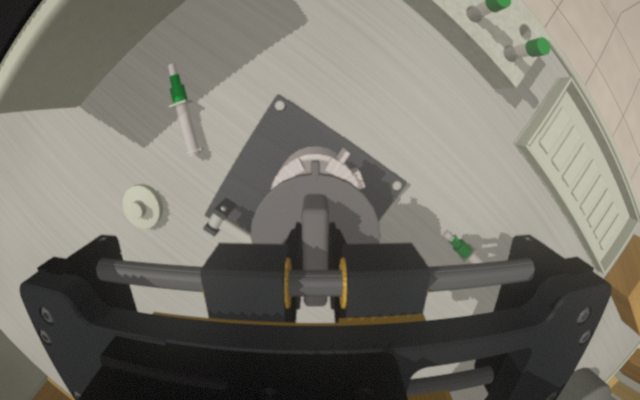

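```bash
python3 - <<'E'
from h import *
from scipy.optimize import least_squares
w=cam('wrist');s=w['s']
q=s['tool_rot'];T=R.from_quat([q[1],q[2],q[3],q[0]]).as_matrix()
P=cloud(w);p=(P-s['eef_pos'])@T
m=(np.hypot(p[...,0],p[...,1])<.06)&(abs(p[...,2]-.0095)<.0025)
g=p[m][:,:2];a=np.arctan2(g[:,1],g[:,0]);r=np.hypot(*g.T)
B=[]
for t in np.arange(-np.pi+.02,.0,.06):
    if abs(t+np.pi/2)<.1: continue
    k=abs(a-t)<.03
    if k.sum()>3:B.append(g[k][r[k].argmax()])
B=np.array(B)
S=least_squares(lambda x:np.hypot(B[:,0]-x[0],B[:,1]-x[1])-x[2],[0,0,.0415],loss='soft_l1',f_scale=.001);print('disc',S.x,len(B))
k=p[m&(p[...,1]<-.0435)];print('pointer',k[:,:2].mean(0),k[:,1].min())
# bar top
k=p[(abs(p[...,0])<.012)&(abs(p[...,2]+.0225)<.003)&(p[...,1]<-.008)&(p[...,1]>-.04)];print('bar',k[:,0].min(),k[:,0].max(),k[:,1].min())
E
```

```text
disc [-0.00028146  0.00216386  0.04094342] 50
pointer [-0.00027549 -0.04506156] -0.046553261788213236
bar -0.011970181971515807 0.011971484928988307 -0.02759472576927248
```

Request:
{"api": "play_rows", "payload": {"steps": "0 0 0.025 0 0 0 1; 0 0 0.045 0 0 0 1; 0 0 0.057 0 0 0 1; 0 0 0.057 0 0 0 1"}}

```text
clock: 12.2
eef_pos: [0.5926, 0.2215, 0.124]
tool_rot: [0.001, 0.902, -0.431, -0.001]
ft_force: [-0.0, 0.9, -1.5]
opening: 0.0139
```

Request:
{"api": "play_rows", "payload": {"steps": "0 0 0.004 0 0 0 1; 0 0 0.008 0 0 0 1; 0 0 0.012 0 0 0 1; 0 0 0.012 0 0 0 1"}}

```text
clock: 12.7
eef_pos: [0.5932, 0.2218, 0.1133]
tool_rot: [0.0, 0.902, -0.431, -0.0]
ft_force: [0.9, -0.4, -2.8]
opening: 0.0137
```

Request:
{"api": "play_rows", "payload": {"steps": "0 0 0.004 0 0 0 1; 0 0 0.007 0 0 0 1; 0 0 0.010 0 0 0 1; 0 0 0.012 0 0 0 1; 0 0 0.012 0 0 0 1"}}

```text
clock: 13.32
eef_pos: [0.5935, 0.2219, 0.1017]
tool_rot: [-0.0, 0.902, -0.431, 0.0]
ft_force: [0.2, -0.2, -1.7]
opening: 0.0137
```

Request:
{"api": "play_rows", "payload": {"steps": "0 0 0.001 0 0 0 1; 0 0 0.002 0 0 0 1; 0 0 0.003 0 0 0 1; 0 0 0.003 0 0 0 1"}}

```text
clock: 13.82
eef_pos: [0.5935, 0.2219, 0.1016]
tool_rot: [0.0, 0.902, -0.431, -0.0]
ft_force: [-7.0, -2.2, 11.4]
opening: 0.0137
```

Seated at TCP z 0.1016, against about 0.102 expected. Now the clockwise twist about the lid's axis.

Request:
{"api": "play_rows", "payload": {"steps": "0.0002 0 0 0 0 0.08 1; 0.0004 0 0 0 0 0.17 1; 0.0006 0.0001 0 0 0 0.26 1; 0.0009 0.0001 0 0 0 0.35 1; 0.0011 0.0002 0 0 0 0.44 1"}}

```text
clock: 14.45
eef_pos: [0.5942, 0.2218, 0.1016]
tool_rot: [-0.001, 0.786, -0.618, -0.0]
ft_force: [-6.9, 0.6, 10.5]
opening: 0.0138
```

```bash
cat > y.py <<'E'
from h import *
s=arm.sense();q=s['tool_rot'];T=R.from_quat([q[1],q[2],q[3],q[0]]).as_matrix()
print('lid yaw',np.arctan2(T[1,0],T[0,0])+np.pi/2,s['eef_pos'],s['ft_force'].round(1),s['torque'].round(2),s['opening'],'z',T[:,2].round(4))
E
python3 y.py
```

```text
lid yaw 0.23772111966919018 [0.59422366 0.2217716  0.10163597] [-6.9  0.6 10.5] [0.12 1.09 0.38] 0.013843399659545348 z [ 8.0e-04  1.2e-03 -1.0e+00]
```

Request:
{"api": "play_rows", "payload": {"steps": "0.0001 0.0001 0 0 0 0.05 1; 0.0002 0.0002 0 0 0 0.1 1; 0.0003 0.0003 0 0 0 0.15 1; 0.0003 0.0003 0 0 0 0.155 1; 0.0003 0.0003 0 0 0 0.155 1"}}

```text
clock: 15.08
eef_pos: [0.5945, 0.2212, 0.1016]
tool_rot: [-0.001, 0.737, -0.676, 0.0]
ft_force: [-4.8, -0.3, 9.2]
opening: 0.0136
```

```bash
python3 y.py; python3 - <<'E'
from h import *
w=cam('wrist')
N=600;gx=(np.arange(N)-N/2)*.0002
X,Y=np.meshgrid(gx,gx); c=np.array([.62,.2225]); ims=[]
for z in(.085,.093):
    uv=proj(w,np.c_[(c[0]-Y).ravel(),(c[1]-X).ravel(),np.full(N*N,z)]).astype(np.float32).reshape(N,N,2)
    ims.append(cv2.remap(w['frame'],uv[...,0],uv[...,1],cv2.INTER_CUBIC)[:,100:500])
cv2.imwrite('pics/i.png',np.hstack(ims)[:,:,::-1])
E
```

```text
lid yaw 0.08556022698395727 [0.59445044 0.22119986 0.10162397] [-4.8 -0.3  9.2] [-0.03  0.95  0.37] 0.013635365989401743 z [ 0.0017  0.001  -1.    ]
```

View pics/i.png

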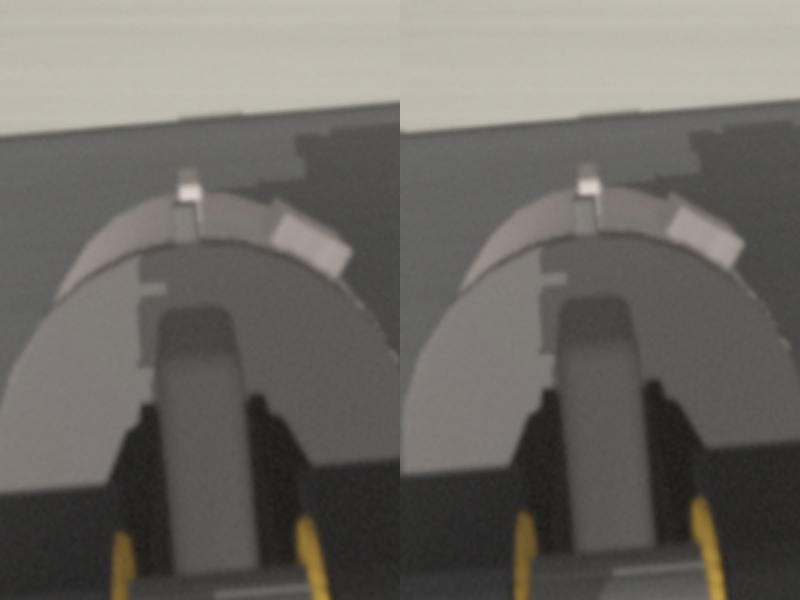

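Pointer at right-half (585,215), rib at (589,187): aligned to within about 1 mm, with the pointer slightly anticlockwise. The lock block at (310,240) is well short of being reached. A small trim, a hold, then a final check.

Request:
{"api": "play_rows", "payload": {"steps": "0 0 0 0 0 0.015 1; 0 0 0 0 0 0.015 1; 0 0 0 0 0 0.015 1; 0 0 0 0 0 0.015 1; 0 0 0 0 0 0.015 1"}}

```text
clock: 15.75
eef_pos: [0.5945, 0.2212, 0.1016]
tool_rot: [-0.001, 0.732, -0.682, 0.0]
ft_force: [-5.2, 0.4, 9.2]
opening: 0.0138
```

```bash
python3 y.py; python3 - <<'E'
from h import *
for n in('wrist','scene'):
    w=cam(n);P=cloud(w)
    q=P[(np.hypot(P[...,0]-.6,P[...,1]-.22)<.05)&(P[...,2]>.087)&(P[...,2]<.1)];print(n,'disc top z (want .093)',len(q),np.median(q[:,2]))
    q=P[(abs(P[...,0]-.505)<.012)&(P[...,1]>.12)&(P[...,1]<.27)&(P[...,2]>.04)&(P[...,2]<.13)]
    if len(q):print('bar z',np.percentile(q[:,2],[5,50,95]))
cv2.imwrite('pics/j.png',cv2.resize(w['frame'][120:240,320:480,::-1],(640,480),interpolation=cv2.INTER_CUBIC))
E
```

```text
lid yaw 0.07051054338273466 [0.59445367 0.22115715 0.1016481 ] [-5.2  0.4  9.2] [-0.06  0.96  0.32] 0.013816019141408028 z [ 1.7e-03  9.0e-04 -1.0e+00]
wrist disc top z (want .093) 5803 0.0922483165458177
bar z [0.04581491 0.04796552 0.04902424]
scene disc top z (want .093) 360 0.09396509968780786
bar z [0.04484372 0.04984556 0.05578644]
```

View pics/j.png

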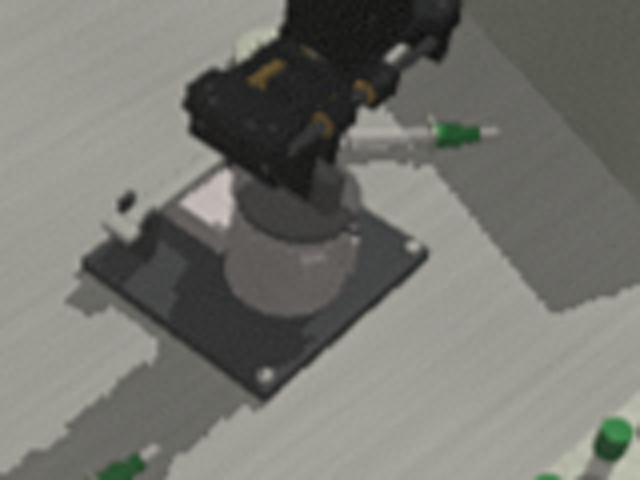

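The lid is flat on the lip and still gripped, its pointer is in line with the rib at (352,222–240), and the bar is still down at the catch, (128,215). Handing in.

```bash
python3 -c "
from rig import arm
print(arm.sign_off())"
```

```text
the job is handed in; nothing more can be done
None
```

I pushed the bar shut with the closed fingers. I then gripped the grey lug lid, set it through the slots until it sat on the lip, and twisted it about 0.61 rad clockwise to the halfway ribs. I handed in at about 16 s with the lid still gripped and pressed down, well short of the lock.

**Last checks**
- **Bar:** its top reads about 0.048–0.050 m along its length (0.049 expected), so it is level in its catch. It took 26 N of push at the stop.
- **Lid seating:** the disc top reads 0.092 m in the wrist camera and 0.094 m in the scene camera (0.093 expected). The downward push is about 9 N.
- **Twist:** the lid yaw is 0.071 rad by the arm. The jar yaw measured 0.07–0.09 rad, so the lid is within about 0.02 rad of the ribs.
- **Disagreement:** before the final trim, the lid pointer in the picture looked about 0.02 rad further anticlockwise than the arm's reading. I trimmed 0.015 rad clockwise as a middle value and did not re-measure the pointer after that.
- **Bystanders:** I never touched any of them on purpose, but I did not measure their positions again at the end.

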